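# Scoop a drainage layer into a flower pot

### The job

Lay the drainage for potting: with the potting scoop, scoop up pebbles from the seed tray and tip them into the larger flower pot until at least four are inside. Spill none, so that every pebble ends up in that pot or in the tray, leave both pots and the mug standing where they are, and at last lay the scoop flat on the tray floor again and let go.

Things in the scene. Friction and masses are not known exactly. Their poses are not given: they have to be found in the camera images.
- scoop: Metal potting scoop with a wooden handle, 0.24 kg, lying in the tray. Origin: underside of its flat pan; x to the open front lip, z up. Pan from x = -50 mm (closed back, 42 mm high, 86 mm wide) to x = +60 mm (open lip, 76 mm wide); floor 3 mm thick; side walls 42 mm high at the back slope down to nothing at the lip. The handle rises backwards from the pan at 42 degrees.
- scoop_grip (a point): Grip point in the middle of the scoop's wooden handle: 100.5 mm behind the scoop's origin, 78 mm above the pan's underside; axes as the scoop's. The handle is a straight bar, 22 mm wide (along y), 26 mm deep, 105 mm long, from about x = -62, z = 44 mm to x = -140, z = 114 mm in the scoop's frame; grip it from above with the fingers closing along y.
- scoop_lip (a point): Middle of the scoop's front lip, at the underside of the pan, 60 mm ahead of the scoop's origin. The lip is 1.5 mm thin, bevelled on top over the last 20 mm.
- scoop_pan (a point): Middle of the scoop's pan, 20 mm above its underside, straight above the scoop's origin.
- pot_inside (a point): Middle of the larger pot's inside, on its axis, 60 mm above its underside.
- tray: Narrow black plastic seed tray, fixed. Origin: centre of its underside; x along it towards the pebbles' end, y across. Flat floor 330 x 140 mm, 6 mm above the underside; walls flare 13 mm outwards up to the rim, 50 mm high; 10 mm flange round it. At the start the scoop lies in the -x half, lip towards the pebbles, and the pebbles lie in one layer on the last 110 mm at +x.
- tray_far_end (a point): Foot of the tray's end wall at the pebbles' end (tray x = +165 mm), on the tray floor, mid-width; axes as the tray's.
- big_pot: The larger of two terracotta flower pots with a rim band, upright and loose: 152 mm across the rim, 128 mm high, mouth 130 mm wide, floor 8 mm thick, 85 mm across inside, 0.65 kg. Origin: centre of its underside, z up. Which pot stands nearer to the robot varies.
- small_pot: The smaller terracotta flower pot, same shape: 91 mm across the rim, 77 mm high. Not used. Origin: centre of its underside.
- tea_mug: Pale mug, 84 mm wide, 115 mm with its handle, 91 mm high, beyond the tray and pots. Not used. Origin: at its underside, midway over mug and handle.
- pebble0: One of eight alike smooth grey pebbles, rounded and a little flat: about 26 x 23 x 19 mm, 14 g. Origin: its middle, 9 to 10 mm above the tray floor at the start.
- pebble1: Another such pebble; origin at its middle.
- pebble2: Another such pebble; origin at its middle.
- pebble3: Another such pebble; origin at its middle.
- pebble4: Another such pebble; origin at its middle.
- pebble5: Another such pebble; origin at its middle.
- pebble6: Another such pebble; origin at its middle.
- pebble7: Another such pebble; origin at its middle.
Not all that is in view belongs to the job. Several things have the shape of the scoop; the one meant has the colours described above. Leave any turquoise look-alike of the small_pot alone.

How it is judged:
By the outcome, as a careful person would: the job done as asked, in the order asked, and still so for the second after the job is handed in, with the robot touching nothing.
It also fails if it takes over 61 s, if anything falls off the work surface, if the arm or the gripper's body presses on something with over 40 N, if the wrist force passes 120 N, or if a joint passes its speed limit or range.

### The arm

A 6-joint arm with a two-finger parallel gripper is mounted at the origin on a cart in front of the work surface, level with it; the furniture and walls round the work are solid. World frame = base frame: x ahead of the robot, y to its left, z up, the work surface at z = 0. Lengths are in m, angles in rad, forces in N, time in s.
With the tool pointing down it reaches from about 0.3 to 0.875 m from the base axis. Payload 6.4 kg.
Tool frame: the origin (TCP) lies midway between the tips of the shut fingers; the grasp point (between the pads) lies 19 mm behind it; z points along the fingers, y is the line along which they close (so a half turn about z gives the same grasp; the last joint's range is limited). The gripper opens to 85 mm and grips with 20 to 120 N. Pads are 22 mm wide; open, the fingers measure 114 mm over their backs; the gripper's body (76 mm by 85 mm) begins 54 mm behind the grasp point. The pads swing forward as they close: fully open they stand 13 mm farther back than shut.
Start: joints at [1.042, 0.181, 1.607, -0, 1.354, -0.206], TCP at [0.182, 0.545, 0.231] pointing down, gripper open.
Joint ranges: [-2.99, 2.99], [-0.89, 2.07], [0.3, 2.58], [-1.14, 4.28], [0, 2.63], [-3.12, 3.12]. Speed limits (rad/s): [2.57, 2.57, 3.01, 3.14, 3.14, 3.14].

### API

Orientations are given as a unit quaternion [w, x, y, z].
In Python, from bench import ctrl gives the robot as it stands.
- The arm moves only by the tool drive_tool, never from a script. Its argument "plan" is a list that holds one entry, the list of rows, each a list of 4 numbers: the shift along the tool's x, y, z scaled (see below), then the turn about the tool's z scaled (see below). In form: [[[x, y, z, roll], ...]]. A call has 1 to 12 rows; each row is the pose to reach, as a shift and turn from the pose commanded when the call began, along the tool's axes at that moment, turning the shorter way round; what a row does not reach only later rows make up. The controller multiplies each number of a shift by 400 mm and each number of a turn by 180 degrees. A row lasts 1/12 s, in which the tool goes at most 41.7 mm and 7.16 degrees, less where a joint would pass 70% of its speed; a pose out of reach is approached as far as the arm can. A call with a number of a shift or a turn outside -1 to 1 is refused whole. A call with a gripper value outside its range is refused whole. "jaw" is the closure, from 0 (fully open) to 1 (shut), set as the call begins (left out, the last holds). The fingers move at their own pace and stop on an object; the grip force is fixed at half the most. Time passes only in rows, so rows that repeat a pose let the fingers close. It gives the time, the measured TCP pose, the force, the opening and the grip force at its end, in the units of the state.
- ctrl.get_obs(): the state, without advancing time (a new reading comes with each control period).
- ctrl.camera(name): name is "side" or "top" or "wrist"; returns (picture, depth): 420x560x3 uint8, red, green, blue; 420x560 float32, m along the optical axis (not along the pixel's ray), 0 where there is no reading.
- ctrl.camera_info(name): a dict with "camera_matrix" (3x3 intrinsics, pixels), "R" (3x3) and "t" (3): a world point X has camera coordinates R X + t; the wrist camera has in their place "T_tool_cam" (4x4, takes a point from camera to tool coordinates, whose origin is the TCP and whose axes are the flange's). Camera axes: x right, y down, z forward; pixel columns grow to the right and rows downward; lengths in m; the calibration is good to about 2 mm. A picture is of the moment at which its call begins: read the wrist's pose just before it. camera_info takes no time and is no camera call.
- ctrl.hand_in(): hands the job in; it is judged then, once.
The state is a dict: "time_s": time; "q": joint angles; "dq": joint speeds; "joint_efforts": joint torques, N m; "eef_pos": TCP position; "eef_rot": TCP orientation; "wrist_force": force on the tool from outside, world axes, zero at the start; "torque": the same for the moment, N m; "opening": opening from 0.0 (shut) to 1.0 (fully open); "grasp_force": force on a finger pad.
Only numpy, scipy, OpenCV 4.12 (cv2) and the standard library are available. Lean on these libraries where they do the work, as an engineer would, in place of code of your own. Each camera call takes 0.05 s, during which the arm holds its last target. There are 200 camera calls.

## Working session

There is one attempt and no reset: what is moved stays moved. The work goes in short steps, Python scripts to look and compute and a tool call to move; the robot and the scene stay as the last step left them, time stands still between calls to the robot, and variables do not carry over. Pictures are saved under pics/ and viewed, at most 10 in all, crops included, and the job is handed in when it is done.

Besides the shell and the picture viewer there is one more tool, called after ">>>" as name([rows], argument=value, ...), one row to a line, values as JSON. drive_tool: Moves the arm, as the interface text tells. Its arguments: {"type":"object","properties":{"plan":{"type":"array"},"jaw":{"type":"number"}},"required":["plan"]}

```bash
ls; mkdir -p pics
python3 - <<'E'
from bench import ctrl
import cv2,numpy as np,json
o=ctrl.get_obs(); print({k:np.round(v,3).tolist() for k,v in o.items()})
for n in ["top","side"]:
    p,d=ctrl.camera(n); np.savez(f"pics/{n}0.npz",p=p,d=d); cv2.imwrite(f"pics/{n}0.png",p[:,:,::-1])
for n in ["top","side","wrist"]:
    i=ctrl.camera_info(n); print(n,{k:np.round(v,4).tolist() for k,v in i.items()})
E
```

```text
pics
{'time_s': 0.0, 'q': [1.042, 0.182, 1.608, 0.0, 1.354, -0.206], 'dq': [0.003, -0.0, 0.0, 0.0, 0.001, 0.001], 'joint_efforts': [0.002, -44.489, -35.133, -0.0, 0.009, -0.0], 'eef_pos': [0.182, 0.545, 0.23], 'eef_rot': [-0.0, 0.161, 0.987, -0.001], 'wrist_force': [0.063, -0.315, -0.158], 'torque': [0.011, -0.023, 0.029], 'grasp_force': 0.0, 'opening': 1.003}
top {'camera_matrix': [[480.0407, 0.0, 280.6217], [0.0, 480.0407, 207.7228], [0.0, 0.0, 1.0]], 'R': [[0.0056, -1.0, -0.0025], [-0.9751, -0.0049, -0.2217], [0.2217, 0.0037, -0.9751]], 't': [0.0919, 0.5909, 1.3452]}
side {'camera_matrix': [[409.7027, 0.0, 277.4647], [0.0, 409.7027, 211.3674], [0.0, 0.0, 1.0]], 'R': [[0.9201, -0.3914, -0.0179], [-0.2336, -0.5114, -0.827], [0.3145, 0.765, -0.562]], 't': [-0.5418, 0.2335, 0.9672]}
wrist {'camera_matrix': [[331.5099, 0.0, 285.9324], [0.0, 331.5099, 204.4472], [0.0, 0.0, 1.0]], 'T_tool_cam': [[-0.0006, -0.9558, -0.2941, 0.0758], [1.0, -0.0006, 0.0001, 0.0006], [-0.0003, -0.2941, 0.9558, -0.1417], [0.0, 0.0, 0.0, 1.0]]}
```

View pics/top0.png

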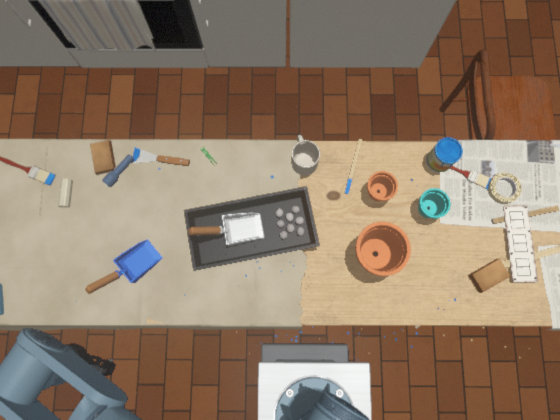

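View pics/side0.png

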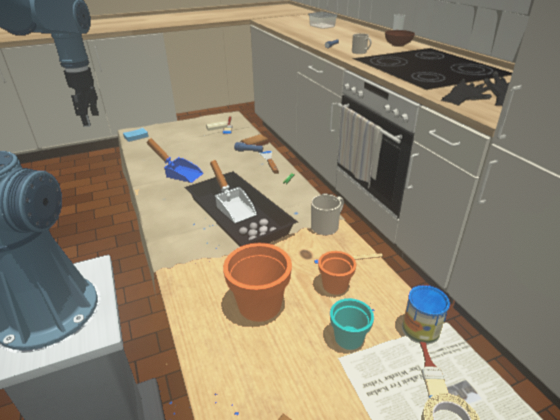

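```bash
cat > h.py <<'E'
import numpy as np,cv2
from bench import ctrl
def ray(n,uv,z):
    """pixels (N,2) -> world points on the plane z"""
    i=ctrl.camera_info(n); K,R,t=[np.array(i[k]) for k in("camera_matrix","R","t")]
    uv=np.atleast_2d(np.asarray(uv,float)); d=np.c_[uv,np.ones(len(uv))]@np.linalg.inv(K).T@R
    c=-R.T@t; return c+d*((z-c[2])/d[:,2])[:,None]
def cont(m,minA=20):
    cs=cv2.findContours(m.astype(np.uint8),cv2.RETR_EXTERNAL,cv2.CHAIN_APPROX_NONE)[0]
    return sorted([c for c in cs if cv2.contourArea(c)>=minA],key=cv2.contourArea,reverse=True)
def pose():
    from scipy.spatial.transform import Rotation as Ro
    o=ctrl.get_obs(); q=o["eef_rot"]; return np.array(o["eef_pos"]),Ro.from_quat([q[1],q[2],q[3],q[0]]).as_matrix(),o
E
cat > m1.py <<'E'
from h import *
p=np.load("pics/top0.npz")["p"]; hsv=cv2.cvtColor(p,cv2.COLOR_RGB2HSV); H,S,V=cv2.split(hsv)
roi=np.zeros(H.shape,bool); roi[180:275,175:325]=1
# tray outline at flange height
tm=roi&(V<75); c=cont(cv2.morphologyEx(tm.astype(np.uint8),cv2.MORPH_CLOSE,np.ones((9,9))))[0]
w=ray("top",c[:,0],.05)[:,:2].astype(np.float32); r=cv2.minAreaRect(w); print("tray rim",r, "expect .376x.186"); print(np.round(cv2.boxPoints(r),4).tolist())
# handle
hm=roi&(H<20)&(S>90)&(V>60)&(V<220); hm[:,:188]=0; hm[:,222:]=0; c=cont(hm)[0]; print("handle",cv2.minAreaRect(ray("top",c[:,0],.085)[:,:2].astype(np.float32)),cv2.boundingRect(c))
# pebbles
pm=roi.copy(); pm[:,:272]=0; pm&=(V>95)&(S<70); 
for c in cont(pm,10):
    m=cv2.moments(c); print("peb",m["m00"],np.round(ray("top",[m["m10"]/m["m00"],m["m01"]/m["m00"]],.017)[0],3))
# pan
sm=roi.copy(); sm[:,:220]=0; sm[:,272:]=0; sm&=(V>110)&(S<60); c=cont(sm)[0]; print("pan",cv2.minAreaRect(ray("top",c[:,0],.02)[:,:2].astype(np.float32)),cv2.minAreaRect(c))
# pots
om=(H<14)&(S>110)&(V>80); om[:,:340]=0; om[:170]=0; om[290:]=0; 
for z,(c) in zip((.128,.077),cont(om,100)):
    e=cv2.fitEllipse(ray("top",cv2.convexHull(c)[:,0],z)[:,:2].astype(np.float32)); print("pot",z,e,cv2.boundingRect(c))
E
python3 m1.py
python3 - <<'E'
import cv2;p=cv2.imread("pics/top0.png")[170:300,170:430];cv2.imwrite("pics/top0c.png",cv2.resize(p,None,fx=3,fy=3,interpolation=cv2.INTER_CUBIC))
E
```

```text
tray rim ((0.5366830229759216, 0.18443942070007324), (0.16195781528949738, 0.3553326427936554), 10.914517402648926) expect .376x.186
[[0.4235000014305115, 0.34360000491142273], [0.49079999327659607, -0.0052999998442828655], [0.6498000025749207, 0.025299999862909317], [0.5825999975204468, 0.3741999864578247]]
handle ((0.5180068612098694, 0.31594929099082947), (0.020392509177327156, 0.08923111110925674), 0.2960015535354614) (188, 227, 32, 8)
peb 1458.0 [0.551 0.072 0.017]
peb 1284.5 [0.507 0.064 0.017]
pan ((0.5428747534751892, 0.21461571753025055), (0.09689302742481232, 0.13029637932777405), 11.435327529907227) ((240.81857299804688, 226.4241485595703), (31.575298309326172, 43.38195037841797), 78.9964599609375)
pot 0.128 ((0.4632287919521332, -0.1863531768321991), (0.14938287436962128, 0.1535242348909378), 37.27745056152344) (355, 222, 56, 55)
pot 0.077 ((0.6551580429077148, -0.2025366574525833), (0.0878058522939682, 0.09663670510053635), 57.652626037597656) (367, 171, 31, 30)
```

View pics/top0c.png

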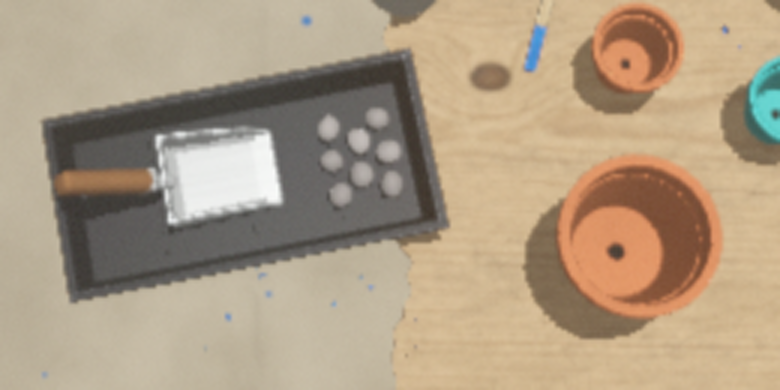

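Run:
```python
from h import *
f=lambda uv,z:ray("top",np.array(uv)/3.+170-0.33,z)[:,:2]
c=f([(43,121),(408,50),(447,228),(72,300)],.05); print("tray",c.round(3).tolist(),c.mean(0).round(4))
d=c[1]+c[2]-c[0]-c[3]; u=d/np.linalg.norm(d); print("len,wid",np.linalg.norm(d)/2,np.linalg.norm(c[1]-c[2]),np.linalg.norm(c[0]-c[3]),"xaxis",u,np.degrees(np.arctan2(u[1],u[0])))
lip=f([(270,130),(283,203)],.0075); print("lip",lip.round(4).tolist(),np.linalg.norm(lip[0]-lip[1])); L=lip.mean(0)
bk=f([(155,135),(168,225)],.048); B=bk.mean(0); print("back",bk.round(4).tolist(),np.linalg.norm(bk[0]-bk[1]),"pan len",np.linalg.norm(L-B))
h0=f([(57,183)],.125)[0]; h1=f([(152,180)],.06)[0]; print("handle end,foot",h0,h1,np.linalg.norm(h0-h1))
for a,b in((L,B),(L,h0),(h1,h0),(B,h0)): v=a-b; print("yaw",np.degrees(np.arctan2(v[1],v[0])))
pe=f([(330,128),(377,118),(359,141),(388,151),(332,160),(362,174),(392,184),(341,194)],.016); ctr=c.mean(0); n=np.array([-u[1],u[0]])
print("pebbles tray frame",np.round([((p-ctr)@u,(p-ctr)@n) for p in pe],3).tolist()); print("scoop lip,back,hend tray frame",[np.round([(p-ctr)@u,(p-ctr)@n],3).tolist() for p in(L,B,h1,h0)])
print("pot tray frame",[np.round([(p-ctr)@u,(p-ctr)@n],3).tolist() for p in np.array([[.4632,-.1864],[.655,-.2025]])])
P,R,o=pose(); print(P,R.round(3).tolist())
```

```text
tray [[0.586, 0.382], [0.66, 0.02], [0.481, -0.017], [0.409, 0.346]] [0.5341 0.1828]
len,wid 0.3695898199625195 0.18323187961368984 0.18040226731063322 xaxis [ 0.19822228 -0.98015709] -78.56697780943807
lip [[0.5869, 0.1592], [0.5117, 0.145]] 0.07655108720305943
back [[0.5725, 0.2711], [0.4828, 0.2554]] 0.09111311116052466 pan len 0.11325579239649113
handle end,foot [0.51020986 0.350637  ] [0.52513433 0.27097734] 0.08104567129017132
yaw -78.98198815851477
yaw -78.86384736839845
yaw -79.38848479685292
yaw -78.7136791215199
pebbles tray frame [[0.094, 0.036], [0.143, 0.036], [0.12, 0.017], [0.147, 0.001], [0.089, 0.003], [0.116, -0.017], [0.144, -0.033], [0.092, -0.033]]
scoop lip,back,hend tray frame [[0.033, 0.009], [-0.08, 0.01], [-0.088, 0.009], [-0.169, 0.01]]
pot tray frame [[0.348, -0.143], [0.402, 0.042]]
[0.18210851 0.54487875 0.23046569] [[-0.948, 0.317, -0.001], [0.317, 0.948, -0.001], [0.0, -0.002, -1.0]]
```

>>> drive_tool([
  [[-0.979,-0.2835,0.1,0.335],[-0.979,-0.2835,0.1,0.335],[-0.979,-0.2835,0.1,0.335],[-0.979,-0.2835,0.1,0.335],[-0.979,-0.2835,0.1,0.335],[-0.979,-0.2835,0.1,0.335],[-0.979,-0.2835,0.1,0.335],[-0.979,-0.2835,0.1,0.335],[-0.979,-0.2835,0.1,0.335],[-0.979,-0.2835,0.1,0.335],[-0.979,-0.2835,0.1,0.335],[-0.979,-0.2835,0.1,0.335]],
], jaw=0)

```text
time_s: 1.1
eef_pos: [0.5187, 0.3119, 0.1903]
eef_rot: [-0.0, 0.636, 0.772, -0.001]
wrist_force: [-0.1, 0.7, 0.3]
opening: 0.998
grasp_force: 0.0
```

Run:
```python
from h import *
P,R,o=pose(); print(P.round(4),R.round(3).tolist(),np.round(o["q"],3),np.abs(o["dq"]).max())
p,d=ctrl.camera("wrist"); np.savez("pics/w1.npz",p=p,d=d,P=P,R=R); cv2.imwrite("pics/w1.png",p[:,:,::-1])
```

```text
[0.5187 0.3119 0.1903] [[-0.191, 0.982, -0.002], [0.982, 0.191, -0.001], [-0.0, -0.002, -1.0]] [0.345 0.286 1.566 0.    1.292 0.153] 0.052130255935000334
```

View pics/w1.png

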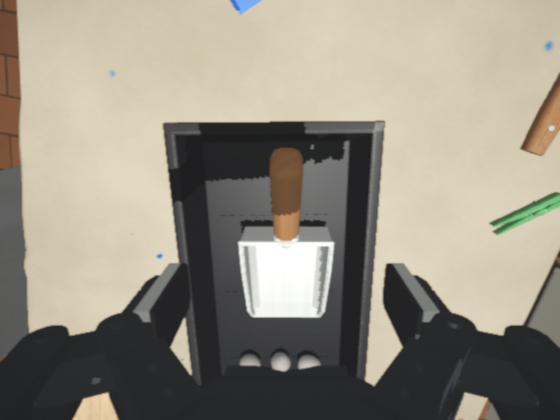

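>>> drive_tool([
  [[0.0075,0,0.08,0],[0.0075,0,0.16,0],[0.0075,0,0.23,0],[0.0075,0,0.28,0],[0.0075,0,0.303,0],[0.0075,0,0.303,0],[0.0075,0,0.303,0]],
], jaw=0)

```text
time_s: 1.73
eef_pos: [0.5167, 0.3174, 0.0706]
eef_rot: [-0.0, 0.634, 0.773, 0.0]
wrist_force: [0.5, 0.2, 0.5]
opening: 1.0
grasp_force: 0.0
```

>>> drive_tool([
  [[0,0,0,0],[0,0,0,0],[0,0,0,0],[0,0,0,0],[0,0,0,0],[0,0,0,0],[0,0,0,0],[0,0,0,0]],
], jaw=1)

```text
time_s: 2.4
eef_pos: [0.5175, 0.3166, 0.0707]
eef_rot: [0.0, 0.635, 0.773, 0.0]
wrist_force: [-1.4, -0.5, 5.1]
opening: 0.246
grasp_force: 61.1
```

>>> drive_tool([
  [[0,0,0,0],[0,0,0,0],[0,0,0,0]],
], jaw=0.77)

```text
time_s: 2.65
eef_pos: [0.5175, 0.3166, 0.0707]
eef_rot: [0.0, 0.635, 0.773, 0.0]
wrist_force: [-1.8, -0.1, 4.7]
opening: 0.25
grasp_force: 61.2
```

>>> drive_tool([
  [[0,0,0,0],[0,0,0,0],[0,0,0,0]],
], jaw=0.76)

```text
time_s: 2.9
eef_pos: [0.5175, 0.3166, 0.0707]
eef_rot: [0.0, 0.635, 0.773, 0.0]
wrist_force: [-1.5, 0.4, 5.3]
opening: 0.252
grasp_force: 61.2
```

>>> drive_tool([
  [[0,0,0,0],[0,0,0,0],[0,0,0,0]],
], jaw=0.75)

```text
time_s: 3.15
eef_pos: [0.5175, 0.3166, 0.0706]
eef_rot: [0.0, 0.635, 0.773, 0.0]
wrist_force: [-0.7, 0.1, 5.2]
opening: 0.252
grasp_force: 40.1
```

>>> drive_tool([
  [[0,0,0,0],[0,0,0,0],[0,0,0,0]],
], jaw=0.744)

```text
time_s: 3.4
eef_pos: [0.5174, 0.3168, 0.0704]
eef_rot: [0.0, 0.635, 0.773, 0.0]
wrist_force: [-1.1, 1.5, 5.6]
opening: 0.255
grasp_force: 9.5
```

>>> drive_tool([
  [[0,0,0,0],[0,0,0,0],[0,0,0,0]],
], jaw=0.739)

```text
time_s: 3.65
eef_pos: [0.5169, 0.3162, 0.0695]
eef_rot: [-0.0, 0.635, 0.773, -0.0]
wrist_force: [-0.3, -0.2, -0.3]
opening: 0.261
grasp_force: 0.2
```

>>> drive_tool([
  [[0,0,0,0],[0,0,0,0],[0,0,0,0]],
], jaw=1)

```text
time_s: 3.9
eef_pos: [0.517, 0.3163, 0.0697]
eef_rot: [-0.0, 0.635, 0.773, -0.0]
wrist_force: [-0.2, 0.3, -2.7]
opening: 0.252
grasp_force: 58.6
```

>>> drive_tool([
  [[-0.03,-0.01,0.002,0],[-0.06,-0.02,0.002,0],[-0.09,-0.02,0.002,0],[-0.12,-0.02,0.002,0],[-0.15,-0.02,0.002,0],[-0.18,-0.02,0.002,0],[-0.21,-0.02,0.002,0],[-0.24,-0.02,0.002,0],[-0.27,-0.02,0.002,0],[-0.29,-0.02,0.002,0],[-0.305,-0.02,0.002,0],[-0.31,-0.02,0.002,0]],
])

```text
time_s: 4.9
eef_pos: [0.5341, 0.1919, 0.0696]
eef_rot: [0.0, 0.635, 0.772, 0.0]
wrist_force: [-0.4, 3.7, 5.4]
opening: 0.247
grasp_force: 59.5
```

```bash
cat > look.py <<'E'
import sys
from h import *
n,name,x0,x1,y0,y1,f=sys.argv[1],sys.argv[2],*map(int,sys.argv[3:8])
P,R,o=pose(); print(P.round(4),o["time_s"],np.round(o["wrist_force"],1))
p,d=ctrl.camera(n); np.savez(f"pics/{name}.npz",p=p,d=d,P=P,R=R); cv2.imwrite(f"pics/{name}.png",cv2.resize(p[y0:y1,x0:x1,::-1],None,fx=f,fy=f,interpolation=cv2.INTER_CUBIC))
E
python3 look.py side s2 150 350 140 320 4
```

```text
[0.5341 0.1919 0.0696] 4.9 [-0.4  3.7  5.4]
```

View pics/s2.png

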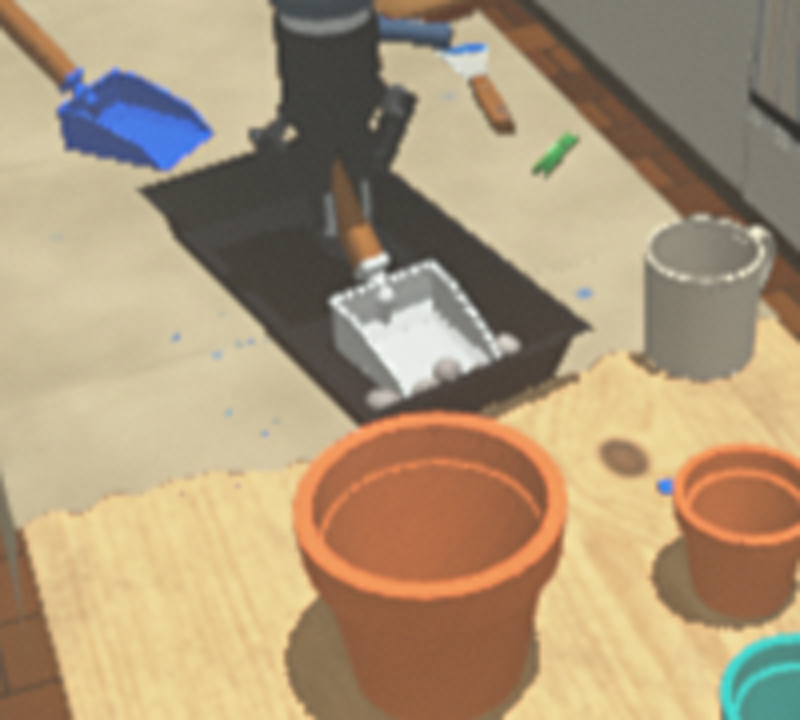

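>>> drive_tool([
  [[-0.008,0,0,0],[-0.016,0,0,0],[-0.02,0,0,0],[-0.02,0,0,0]],
])

```text
time_s: 5.28
eef_pos: [0.5355, 0.1845, 0.0696]
eef_rot: [0.0, 0.635, 0.773, 0.0]
wrist_force: [-0.4, 1.9, 5.4]
opening: 0.255
grasp_force: 59.5
```

```bash
python3 look.py top t2 210 330 170 270 6
```

```text
[0.5355 0.1845 0.0696] 5.2833 [-0.4  1.9  5.4]
```

View pics/t2.png

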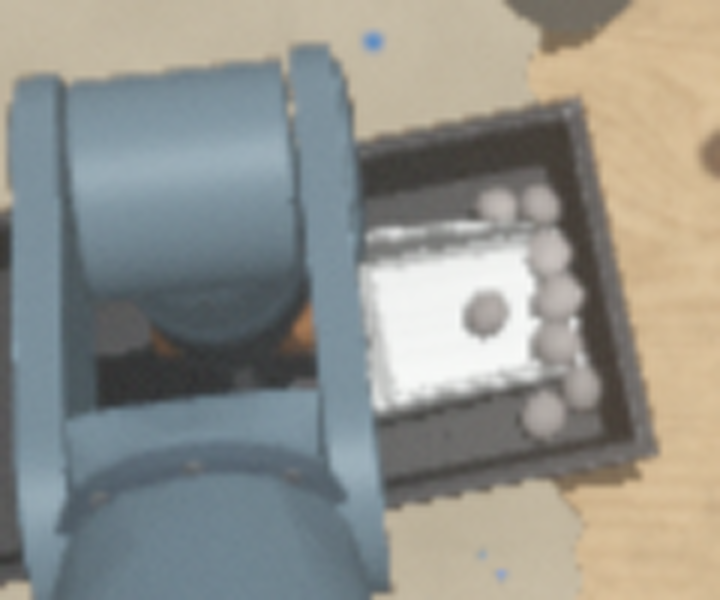

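>>> drive_tool([
  [[-0.006,0,0,0],[-0.012,0,0,0],[-0.012,0,0,0]],
])

```text
time_s: 5.58
eef_pos: [0.5357, 0.1825, 0.0699]
eef_rot: [-0.002, 0.635, 0.773, 0.002]
wrist_force: [-3.8, 13.9, 7.8]
opening: 0.249
grasp_force: 59.8
```

>>> drive_tool([
  [[0.007,0,0.006,0],[0.015,0,0.012,0],[0.023,0,0.018,0],[0.031,0,0.025,0],[0.038,0,0.032,0],[0.044,0,0.038,0],[0.048,0,0.042,0],[0.052,0,0.046,0],[0.052,0,0.046,0]],
], jaw=0.75)

```text
time_s: 6.33
eef_pos: [0.5325, 0.2007, 0.0514]
eef_rot: [0.0, 0.635, 0.773, 0.0]
wrist_force: [-1.4, 4.2, 7.6]
opening: 0.25
grasp_force: 41.1
```

```bash
python3 look.py side s3 190 310 180 270 5; cp pics/s3.png pics/a.png; python3 look.py top t3 210 330 170 270 5; python3 -c "
import cv2,numpy as np
a=cv2.imread('pics/s3.png');b=cv2.imread('pics/t3.png');m=min(a.shape[0],b.shape[0]);c=np.hstack([a[:m],b[:m]]);cv2.imwrite('pics/c3.png',cv2.resize(c,(800,int(m*800/c.shape[1]))))"
```

```text
[0.5325 0.2007 0.0514] 6.3333 [-1.4  4.2  7.6]
[0.5326 0.2007 0.0515] 6.3833 [-1.   2.3  7. ]
```

View pics/c3.png

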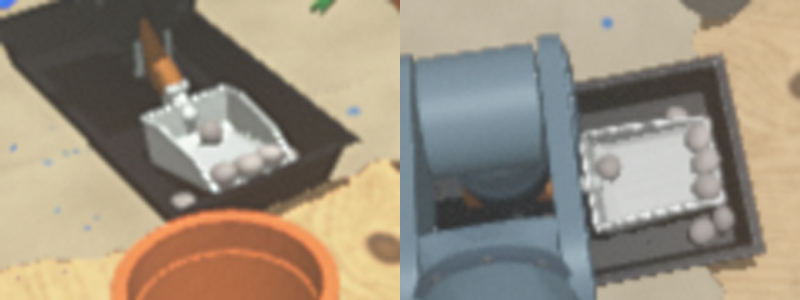

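>>> drive_tool([
  [[0.007,0,0.009,0],[0.013,0,0.018,0],[0.019,0,0.027,0],[0.025,0,0.036,0],[0.025,0,0.036,0],[0.025,0,0.036,0]],
])

```text
time_s: 6.93
eef_pos: [0.5304, 0.2105, 0.0366]
eef_rot: [0.0, 0.635, 0.773, 0.0]
wrist_force: [0.0, 3.0, 4.0]
opening: 0.253
grasp_force: 40.5
```

```bash
python3 look.py side s4 190 310 180 270 5; python3 look.py top t4 210 330 170 270 5; python3 -c "
import cv2,numpy as np
a=cv2.imread('pics/s4.png');b=cv2.imread('pics/t4.png');m=min(a.shape[0],b.shape[0]);c=np.hstack([a[:m],b[:m]]);cv2.imwrite('pics/c4.png',cv2.resize(c,(800,int(m*800/c.shape[1]))))"
```

```text
[0.5304 0.2105 0.0366] 6.9333 [0. 3. 4.]
[0.5304 0.2104 0.0366] 6.9833 [-0.3  3.7  4.2]
```

View pics/c4.png

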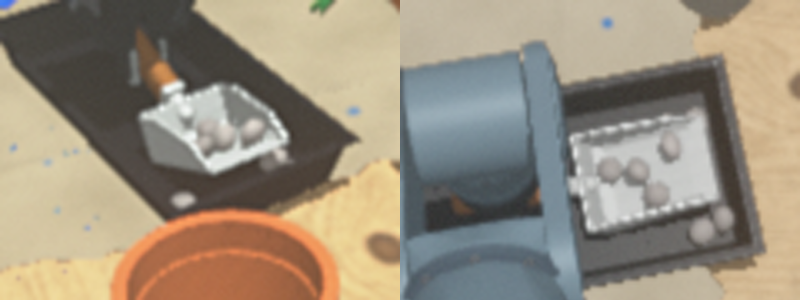

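>>> drive_tool([
  [[0,0,0,0],[0,0,0,0],[0,0,-0.01,0],[0,0,-0.03,0],[0,0,-0.07,0],[0,0,-0.11,0],[0,0,-0.15,0],[0,0,-0.19,0],[0,0,-0.22,0],[0,0,-0.24,0],[0,0,-0.25,0],[0,0,-0.25,0]],
], jaw=1)

```text
time_s: 8.03
eef_pos: [0.5302, 0.211, 0.1371]
eef_rot: [0.0, 0.635, 0.773, 0.0]
wrist_force: [0.3, -0.5, -4.2]
opening: 0.249
grasp_force: 59.0
```

```bash
cat > ang.py <<'E'
# tilt of the scoop seen by the side camera: bright pan pixels back-projected with depth; PCA in the scoop's vertical plane
import sys
from h import *
P,R,o=pose(); fwd=-R[:,0]; lat=R[:,1]
p,d=ctrl.camera("side"); np.savez(f"pics/{sys.argv[1]}.npz",p=p,d=d)
i=ctrl.camera_info("side"); K,Rc,t=[np.array(i[k]) for k in("camera_matrix","R","t")]
v,u=np.nonzero(d>0); z=d[v,u]; X=(np.c_[(u-K[0,2])/K[0,0]*z,(v-K[1,2])/K[1,1]*z,z]-t)@Rc
hsv=cv2.cvtColor(p,cv2.COLOR_RGB2HSV)[v,u]; g=X-(P-R[:,2]*.019); a,b,c=g@fwd,g@lat,g[:,2]
m=(np.abs(b)<.035)&(a>.02)&(a<.2)&(c<.05)&(c>-.21)&(X[:,2]>.012)&(hsv[:,1]<60)&(hsv[:,2]>110)
f=m&(np.abs(b)<.025); A,C=a[f],c[f]
print("t",round(o["time_s"],2),"P",P.round(4),"F",np.round(o["wrist_force"],2),"T",np.round(o["torque"],3),"open",round(float(o["opening"]),3),"gf",round(float(o["grasp_force"]),1))
if len(A)>20:
    j=np.argmax(A); print("n",len(A),"front pt fwd/z",np.round([A[j],C[j]],3),"lip elev from grip deg",np.degrees(np.arctan2(C[j],A[j])).round(1),"(level: -26.4)","lowest",np.round([A[C.argmin()],C.min()],3))
E
python3 ang.py a5
```

```text
t 8.03 P [0.5302 0.211  0.1371] F [ 0.26 -0.49 -4.19] T [0.286 0.092 0.036] open 0.249 gf 59.0
n 373 front pt fwd/z [ 0.186 -0.002] lip elev from grip deg -0.6 (level: -26.4) lowest [ 0.091 -0.044]
```

>>> drive_tool([
  [[0,0,-0.02,0],[0,0,-0.06,0],[0,0,-0.11,0],[0,0,-0.17,0],[0,0,-0.23,0],[0,0,-0.29,0],[0,0,-0.34,0],[0,0,-0.38,0],[0,0,-0.4,0],[0,0,-0.41,0],[0,0,-0.41,0]],
])

```text
time_s: 9.0
eef_pos: [0.53, 0.211, 0.3006]
eef_rot: [0.0, 0.635, 0.773, 0.0]
wrist_force: [0.8, -0.0, -3.9]
opening: 0.252
grasp_force: 59.1
```

>>> drive_tool([
  [[-0.014,-0.007,0,0],[-0.053,-0.026,0,0],[-0.112,-0.056,0,0],[-0.185,-0.092,0,0],[-0.269,-0.134,0,0],[-0.358,-0.179,0,0],[-0.446,-0.223,0,0],[-0.53,-0.265,0,0],[-0.604,-0.301,0,0],[-0.663,-0.331,0,0],[-0.701,-0.35,0,0],[-0.716,-0.357,0,0]],
])

```text
time_s: 10.0
eef_pos: [0.4438, -0.0999, 0.2989]
eef_rot: [-0.001, 0.636, 0.772, -0.001]
wrist_force: [0.6, 0.8, -3.9]
opening: 0.25
grasp_force: 59.1
```

>>> drive_tool([
  [[0,0,0,0],[0,0,0,0]],
])

```text
time_s: 10.17
eef_pos: [0.4451, -0.0973, 0.2996]
eef_rot: [-0.001, 0.635, 0.772, 0.0]
wrist_force: [-0.6, 0.0, -3.5]
opening: 0.246
grasp_force: 59.1
```

```bash
python3 ang.py a6
```

```text
t 10.17 P [ 0.4451 -0.0973  0.2996] F [-0.61  0.01 -3.48] T [ 0.3    0.021 -0.051] open 0.246 gf 59.1
n 836 front pt fwd/z [ 0.184 -0.004] lip elev from grip deg -1.2 (level: -26.4) lowest [ 0.091 -0.043]
```

>>> drive_tool([
  [[0,0,0,0],[0,0,0,0]],
], jaw=0.747)

```text
time_s: 10.38
eef_pos: [0.4457, -0.0967, 0.3003]
eef_rot: [-0.0, 0.634, 0.773, 0.0]
wrist_force: [-0.2, 0.5, -3.1]
opening: 0.256
grasp_force: 28.2
```

```bash
python3 ang.py a7
```

```text
t 10.38 P [ 0.4457 -0.0967  0.3003] F [-0.17  0.51 -3.06] T [ 0.257  0.022 -0.026] open 0.256 gf 28.2
n 834 front pt fwd/z [ 0.185 -0.002] lip elev from grip deg -0.8 (level: -26.4) lowest [ 0.09  -0.043]
```

>>> drive_tool([
  [[0,0,0,0],[0,0,0,0]],
], jaw=0.745)

```text
time_s: 10.6
eef_pos: [0.4458, -0.0976, 0.3007]
eef_rot: [0.0, 0.634, 0.773, -0.0]
wrist_force: [1.1, -2.1, -5.8]
opening: 0.254
grasp_force: 13.0
```

```bash
python3 ang.py a8
```

```text
t 10.6 P [ 0.4458 -0.0976  0.3007] F [ 1.13 -2.15 -5.82] T [ 0.219 -0.1    0.019] open 0.254 gf 13.0
n 1349 front pt fwd/z [ 0.139 -0.119] lip elev from grip deg -40.5 (level: -26.4) lowest [ 0.137 -0.122]
```

>>> drive_tool([
  [[-0.02,0,0,0],[-0.04,0,0,0],[-0.05,0,0,0]],
], jaw=0.747)

```text
time_s: 10.9
eef_pos: [0.4497, -0.1186, 0.3006]
eef_rot: [0.0, 0.635, 0.773, -0.0]
wrist_force: [-0.2, 0.6, -2.6]
opening: 0.254
grasp_force: 9.5
```

```bash
python3 ang.py a9
```

```text
t 10.9 P [ 0.4497 -0.1186  0.3006] F [-0.21  0.56 -2.56] T [-0.036 -0.017  0.01 ] open 0.254 gf 9.5
n 126 front pt fwd/z [ 0.029 -0.178] lip elev from grip deg -80.7 (level: -26.4) lowest [ 0.025 -0.184]
```

>>> drive_tool([
  [[0,0,0,0],[0,0,0,0],[0,0,0,0]],
], jaw=1)

```text
time_s: 11.2
eef_pos: [0.4494, -0.1174, 0.3005]
eef_rot: [0.0, 0.635, 0.773, 0.0]
wrist_force: [-0.6, -0.3, -2.9]
opening: 0.251
grasp_force: 54.8
```

```bash
python3 ang.py a10; python3 look.py side s10 150 390 130 340 2; python3 look.py top t10 200 430 140 290 2;python3 look.py wrist w10 80 480 0 420 1; python3 -c "
import cv2,numpy as np
a,b,w=[cv2.imread('pics/%s10.png'%k) for k in 'stw']
C=np.zeros((600,800,3),np.uint8)
s=cv2.resize(a,(400,350));C[:350,:400]=s;t=cv2.resize(b,(400,261));C[339:600,:400]=t;C[:420,400:800]=w;cv2.imwrite('pics/c10.png',C)"
```

```text
t 11.2 P [ 0.4494 -0.1174  0.3005] F [-0.63 -0.34 -2.94] T [-0.055 -0.037 -0.025] open 0.251 gf 54.8
n 127 front pt fwd/z [ 0.03 -0.18] lip elev from grip deg -80.6 (level: -26.4) lowest [ 0.026 -0.184]
[ 0.4494 -0.1173  0.3005] 11.25 [-1.1  0.3 -3.1]
[ 0.4494 -0.1173  0.3006] 11.3 [ 0.4  0.6 -3. ]
[ 0.4494 -0.1172  0.3006] 11.35 [ 0.1 -0.2 -2.2]
```

View pics/c10.png

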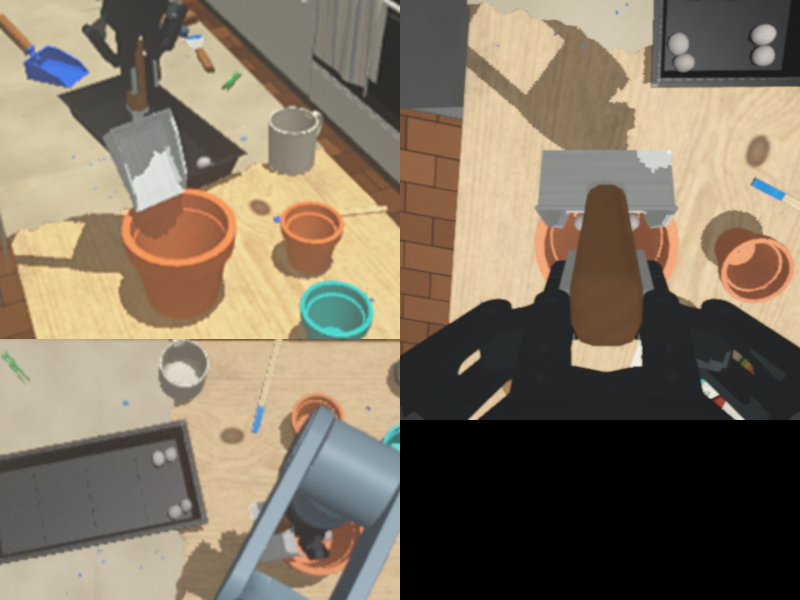

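>>> drive_tool([
  [[0,0,-0.02,0],[0,0,-0.05,0],[0.03,0.017,-0.06,0],[0.08,0.046,-0.06,0],[0.15,0.087,-0.06,0],[0.23,0.133,-0.06,0],[0.31,0.18,-0.06,0],[0.39,0.226,-0.06,0],[0.47,0.273,-0.06,0],[0.54,0.313,-0.06,0],[0.59,0.342,-0.06,0],[0.61,0.354,-0.06,0]],
])

```text
time_s: 12.4
eef_pos: [0.5416, 0.1528, 0.3258]
eef_rot: [0.0, 0.633, 0.774, 0.001]
wrist_force: [-0.9, 0.1, -2.4]
opening: 0.243
grasp_force: 55.1
```

>>> drive_tool([
  [[0,0,0.03,0],[0,0,0.08,0],[0,0,0.14,0],[0,0,0.2,0],[0,0,0.26,0],[0,0,0.31,0],[0,0,0.35,0],[0,0,0.36,0],[0,0,0.36,0],[0,0,0.36,0]],
])

```text
time_s: 13.23
eef_pos: [0.5413, 0.1487, 0.1812]
eef_rot: [0.0, 0.635, 0.772, 0.0]
wrist_force: [0.3, -0.2, -1.8]
opening: 0.246
grasp_force: 55.0
```

```bash
python3 ang.py a11
cat > potq.py <<'E'
# pebbles by colour: grey blobs inside the pot mouth, in the tray, and elsewhere; pot rims refitted
from h import *
p,d=ctrl.camera("top"); np.savez("pics/potq.npz",p=p,d=d); cv2.imwrite("pics/potq.png",p[:,:,::-1]); H,S,V=cv2.split(cv2.cvtColor(p,cv2.COLOR_RGB2HSV))
om=((H<14)|(H>172))&(S>90)&(V>50); om[:,:340]=0; om[:170]=0; om[290:]=0
for z,c in zip((.128,.077),cont(cv2.morphologyEx(om.astype(np.uint8),cv2.MORPH_CLOSE,np.ones((5,5))),100)):
    e=cv2.fitEllipse(ray("top",cv2.convexHull(c)[:,0],z)[:,:2].astype(np.float32)); print("pot",np.round(e[0],4),np.round(e[1],3))
g=(S<75)&(V>70); m=np.zeros(H.shape,np.uint8); cv2.circle(m,(383,250),22,1,-1); g1=g&(m>0)
print("in pot grey px",g1.sum(),[(cv2.contourArea(c),cv2.boundingRect(c)) for c in cont(g1,5)],"one pebble ~ 80 px")
E
python3 potq.py
```

```text
t 13.23 P [0.5413 0.1487 0.1812] F [ 0.29 -0.2  -1.84] T [-0.052 -0.003  0.023] open 0.246 gf 55.0
n 66 front pt fwd/z [ 0.029 -0.179] lip elev from grip deg -80.9 (level: -26.4) lowest [ 0.023 -0.184]
pot [ 0.4633 -0.1862] [0.15  0.154]
pot [ 0.6553 -0.2027] [0.088 0.096]
in pot grey px 202 [(75.0, (370, 238, 10, 18)), (43.0, (378, 259, 8, 8)), (40.0, (383, 248, 8, 8))] one pebble ~ 80 px
```

>>> drive_tool([
  [[0,0,0.014,0],[0,0,0.028,0],[0.04,0,0.042,0],[0.085,0,0.053,0],[0.12,0,0.07,0],[0.157,0,0.088,0],[0.19,0,0.11,0],[0.222,0,0.133,0],[0.222,0,0.133,0]],
], jaw=0.749)

```text
time_s: 14.08
eef_pos: [0.5221, 0.2387, 0.1252]
eef_rot: [-0.001, 0.634, 0.773, -0.001]
wrist_force: [-0.0, 1.3, 0.5]
opening: 0.254
grasp_force: 20.3
```

```bash
python3 ang.py a12
```

```text
t 14.08 P [0.5221 0.2387 0.1252] F [-0.05  1.34  0.51] T [ 0.139 -0.129  0.09 ] open 0.254 gf 20.3
n 526 front pt fwd/z [ 0.117 -0.132] lip elev from grip deg -48.5 (level: -26.4) lowest [ 0.108 -0.132]
```

>>> drive_tool([
  [[0.03,0,0.027,0],[0.058,0,0.057,0],[0.076,0,0.08,0],[0.092,0,0.102,0],[0.106,0,0.125,0],[0.118,0,0.14,0],[0.118,0,0.146,0],[0.118,0,0.146,0],[0.118,0,0.146,0]],
])

```text
time_s: 14.88
eef_pos: [0.5146, 0.2842, 0.0689]
eef_rot: [-0.0, 0.635, 0.773, 0.001]
wrist_force: [-0.7, 3.2, 3.2]
opening: 0.255
grasp_force: 19.1
```

```bash
python3 ang.py a13
```

```text
t 14.88 P [0.5146 0.2842 0.0689] F [-0.74  3.22  3.17] T [0.424 0.04  0.003] open 0.255 gf 19.1
n 429 front pt fwd/z [ 0.168 -0.059] lip elev from grip deg -19.3 (level: -26.4) lowest [ 0.07  -0.076]
```

```bash
sed -i 's/X\[:,2\]>.012/X[:,2]>.003/' ang.py
cat >> ang.py <<'E'
for k in np.arange(.04,.2,.02):
    s=(A>k)&(A<=k+.02)
    if s.sum(): print(round(k+.01,3),"world z med",round(float(np.median(C[s])+P[2]+.019),4),"n",s.sum())
E
python3 ang.py a14
```

```text
t 14.93 P [0.5146 0.284  0.0689] F [-1.04  3.07  3.78] T [ 0.436  0.095 -0.007] open 0.25 gf 19.1
n 458 front pt fwd/z [ 0.166 -0.061] lip elev from grip deg -20.3 (level: -26.4) lowest [ 0.138 -0.085]
0.05 world z med 0.0365 n 171
0.07 world z med 0.013 n 57
0.09 world z med 0.0148 n 39
0.11 world z med 0.0183 n 38
0.13 world z med 0.0217 n 52
0.15 world z med 0.0254 n 59
0.17 world z med 0.0272 n 20
```

>>> drive_tool([
  [[-0.01,0,-0.008,0],[-0.02,0,-0.015,0],[-0.03,0,-0.021,0],[-0.03,0,-0.021,0],[-0.03,0,-0.021,0]],
], jaw=0.745)

```text
time_s: 15.4
eef_pos: [0.5169, 0.2702, 0.0773]
eef_rot: [0.0, 0.635, 0.772, -0.0]
wrist_force: [0.6, -1.2, 1.3]
opening: 0.257
grasp_force: 8.1
```

```bash
python3 ang.py a15
```

```text
t 15.4 P [0.5169 0.2702 0.0773] F [ 0.57 -1.17  1.27] T [-0.254 -0.085  0.012] open 0.257 gf 8.1
n 521 front pt fwd/z [ 0.157 -0.087] lip elev from grip deg -29.0 (level: -26.4) lowest [ 0.15  -0.092]
0.05 world z med 0.0256 n 194
0.07 world z med 0.0093 n 51
0.09 world z med 0.0094 n 55
0.11 world z med 0.0098 n 59
0.13 world z med 0.0102 n 62
0.15 world z med 0.0089 n 61
```

>>> drive_tool([
  [[0,0,0,0],[0,0,0,0],[0,0,0,0],[0,0,0,0],[0,0,0,0],[0,0,0,0]],
], jaw=0)

```text
time_s: 15.95
eef_pos: [0.5167, 0.2713, 0.0772]
eef_rot: [-0.0, 0.635, 0.773, -0.0]
wrist_force: [-0.0, -0.1, -0.9]
opening: 0.997
grasp_force: 0.0
```

>>> drive_tool([
  [[0,0,-0.04,0],[0,0,-0.1,0],[0,0,-0.18,0],[0,0,-0.26,0],[0,0,-0.34,0],[0.1,0,-0.4,0],[0.2,0,-0.4,0],[0.28,0,-0.4,0],[0.33,0,-0.4,0],[0.35,0,-0.4,0],[0.35,0,-0.4,0]],
])

```text
time_s: 16.87
eef_pos: [0.4887, 0.41, 0.2369]
eef_rot: [-0.0, 0.634, 0.774, -0.0]
wrist_force: [0.1, -0.1, -0.0]
opening: 0.999
grasp_force: 0.0
```

```bash
python3 potq.py; python3 look.py top t16 180 430 130 290 3
```

```text
pot [ 0.4632 -0.1862] [0.15  0.154]
pot [ 0.6551 -0.2027] [0.088 0.096]
in pot grey px 201 [(74.0, (370, 238, 10, 17)), (43.0, (378, 259, 8, 8)), (40.0, (383, 248, 8, 8))] one pebble ~ 80 px
[0.4892 0.4086 0.2369] 16.9167 [-0.5 -0.7 -0.8]
```

View pics/t16.png

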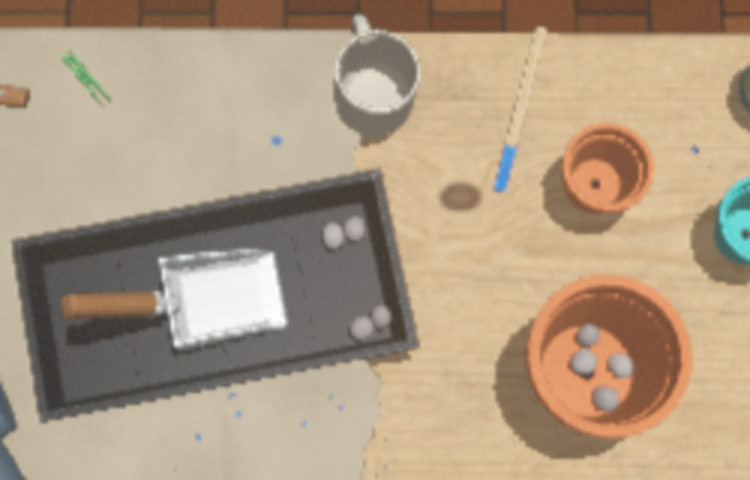

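The picture shows four pebbles in the big pot, around (600,365), and four in the tray, at (333,235), (355,228), (362,327) and (381,316). The scoop lies flat in the tray at (225,298), and the pots and mug have not moved.

```bash
python3 -c "
from bench import ctrl
print(ctrl.hand_in())"
```

```text
the job is handed in; nothing more can be done
None
```

The job is handed in at about 17 s of robot time: four pebbles are in the larger pot, the other four are still in the tray, the scoop lies flat and released on the tray floor, and both pots and the mug stand where they were.

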